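Hang the hook-on feeding ledge in the caddy's slats

TASK

Hang the wooden feeding ledge, the tray with the steel hook on its back, in the lower of the two wide gaps between the slats of the caddy, roughly at the middle of its width: tilt the ledge front up, pass the hook through the gap, then rotate the ledge down until it is fully seated, upright with its back against the slats, and let go. It stands with its hook towards the robot, so it has to be turned round, set down and taken again another way. Leave everything else on the counter where it is.

Things in the scene. Friction and masses are not known exactly. Their poses are not given: they have to be found in the camera images.
- ledge: Feeding ledge, loose, 0.13-0.21 kg: wooden tray with a tall back plate, steel hook behind, grip tab in front. Origin: underside, plane of the back plate's rear face, mid width; x to the hook side, z up. In mm: back plate x -6..0, z 0..62; tray x -66..0, walls up to z 36, all y -35..35. Starts standing on the counter, hook roughly towards the robot (yaw pi, +-0.6 rad).
- ledge_tab (a point): Middle of the ledge's grip tab, (-94, 0, 30) mm in the ledge's frame. The tab is an upright board 14 mm thick: x -116..-66, y -7..7, z 10..44 mm. Nothing is beside it, so it can be pinched across y with the gripper at any pitch. Centre of mass about 60 mm behind this point.
- ledge_neck (a point): Top rear edge of the ledge's back plate, (0, 0, 62) mm in its frame, where the hook's 4 mm tongue (y -22..22, z 58..62) leaves to run back to x 13. Seated, it lies in the plane of the slats' front face, 4 mm above the gap's lower edge; released, the ledge then sags by the hook's play, front 0.08 rad low.
- ledge_tip (a point): Tip of the hook, (16.5, 0, 82.7) mm in the ledge's frame: top front edge of the 4 mm upstand, which starts at x 9, z 62 (front face) and rises 22 mm, leaning back 20 degrees from the tray. Seated, it is behind the slat above the gap, about 7 mm above that slat's lower edge.
- caddy: Three-tier wooden caddy, fixed, 300 mm wide, 150 deep, 300 high. Its slatted front looks roughly to the robot (yaw +-0.3 rad). Origin: on the counter, mid width, plane of the slats' front face; x into the caddy, y along the slats, z up. Slats 8 thick (x 0..8), at heights 10-75, 83-150, 168-222, 240-300 mm; uprights behind them at |y| 132..150. Wide gaps: 150-168 (use this) and 222-240.
- caddy_gap (a point): Middle of the lower edge of the lower wide gap, on the slats' front face, (0, 0, 150) mm in the caddy's frame. Behind the gap 60 mm are free. Way in with 3 mm to spare, as (front-up tilt in degrees, x, z) mm of ledge_neck from this point: (40,-34,4), (40,-19,9), (40,-8,15), (38,-6,15), (25,-4,13), (9,-2.5,9), (0,-1.5,5), (0,0,4).
- pan: Bystander, loose: a wooden tray like the ledge, with the same tab, but with no hook and a back only 36 mm high. Same frame. To the left of the caddy.
- cup: Bystander, loose: blue plastic feeding cup, 68 mm across, 60 high. Origin under its centre.
- canister: Bystander, loose: closed glass canister, 70 mm across, 110 high. Origin under its centre.
- hide: Bystander, loose: round cork hide, 100 mm across, 55 high. Origin under its centre.
- tile: Bystander, loose: flat slate tile, 110 (x) by 80 (y) by 10 mm. Origin under its centre.
- tong: Bystander, loose: steel tong lying flat, 200 mm long (x), 26 wide, 12 high. Origin under its centre.

How it is judged:
On the way:
1. the hook's tip is through the lower wide gap while the ledge is tilted front up by more than 0.25 rad (x of ledge_tip in the frame of caddy above 0.009 m and z of ledge_tip in the frame of caddy between 0.14 and 0.19 m and y of ledge_tip in the frame of caddy between -0.13 and 0.13 m and x of ledge in the frame of caddy below -0.01 m and angle between ledge's own z axis and vertical above 0.25 rad), for 0.05 s.
At the end, for the whole second after the job is handed in: The ledge hangs at rest in the lower wide gap: hook tip 2 mm or more above the lower edge of the slat in front of it, neck within 5 mm of the slats' front and at most 8 mm above the gap's edge, within 50 mm of mid width, upright and square to the slats within 0.12 rad (x of ledge_tip in the frame of caddy above 0.008 m and z of ledge_tip in the frame of caddy between 0.17 and 0.185 m and x of ledge_neck in the frame of caddy between -0.005 and 0.005 m and z of ledge_neck in the frame of caddy between 0.15 and 0.158 m and y of ledge_neck in the frame of caddy between -0.05 and 0.05 m and angle between ledge's own z axis and vertical below 0.12 rad and angle between the y axis of ledge and the y axis of caddy, either way round below 0.12 rad and linear speed of ledge below 0.02 m/s and angular speed of ledge below 0.1 rad/s); the robot touches nothing.
It fails at once if the pan, cup, canister, hide, tile or tong is moved by more than 30 mm (distance of any of pan, cup, canister, hide, tile, tong from where it was at the start of the episode above 0.03 m).
It also fails if it takes over 72 s, if anything falls off the work surface, if the arm or the gripper's body presses on something with over 40 N, if the wrist force passes 120 N, or if a joint passes its speed limit or range.

ROBOT

A 6-joint arm with a two-finger parallel gripper is mounted at the origin on the work surface. World frame = base frame: x ahead of the robot, y to its left, z up, the work surface at z = 0. Lengths are in m, angles in rad, forces in N, time in s.
With the tool pointing down it reaches from about 0.35 to 0.775 m from the base axis. Payload 5.5 kg.
Tool frame: the origin (TCP) lies midway between the tips of the shut fingers; the grasp point (between the pads) lies 19 mm behind it; z points along the fingers, y is the line along which they close (so a half turn about z gives the same grasp; the last joint's range is limited). The gripper opens to 85 mm and grips with 20 to 120 N. Pads are 22 mm wide; open, the fingers measure 114 mm over their backs; the gripper's body (76 mm by 85 mm) begins 54 mm behind the grasp point. The pads swing forward as they close: fully open they stand 13 mm farther back than shut.
Start: joints at [-1.475, 0.313, 0.046, 1.304, 0, 1.431], TCP at [0.134, -0.559, 0.231] pointing down, gripper open.
Joint ranges: [-2.76, 2.76], [-0.86, 1.69], [-1.03, 1.26], [-2.2, 2.34], [-1.47, 1.5], [-3.14, 3.14]. Speed limits (rad/s): [2.57, 2.57, 3.14, 3.14, 3.14, 3.14].

INTERFACE

Orientations are given as a unit quaternion [w, x, y, z].
In Python, from workcell import env gives the robot as it stands. The module is installed in compiled form; this text tells all that it offers.
- The arm moves only by the tool servo_tool, never from a script. Its argument "increments" is a list of rows, each an object of numbers: "grip": the closure, from 0 (fully open) to 1 (shut); "x", "y", "z": the shift along the tool's x, y, z in mm; "roll": the turn about the tool's z in degrees. In form: [{"grip": .., "x": .., "y": .., "z": .., "roll": ..}, ...]. A call has 1 to 5 rows; each row shifts and turns the commanded pose from where the row before left it, along the tool's axes as they then stand; what a row does not reach is not made up. A row lasts 1/12 s, in which the tool goes at most 41.7 mm and 7.16 degrees, less where a joint would pass 70% of its speed; a pose out of reach is approached as far as the arm can. A call is refused whole if a number of a shift passes 41.7 or a number of a turn 7.16, either way. A call with a gripper value outside its range is refused whole. The fingers move at their own pace and stop on an object; "grip_force" is the grip in N (left out, the last holds). Time passes only in rows, so rows that do not move let the fingers close. It gives the time, the measured TCP pose, the force, the opening and the grip force at its end, in the units of the state.
- env.get_state(): the state, without advancing time (a new reading comes with each control period).
- env.read_camera(name): name is "side" or "top"; returns the picture (384x512x3 uint8, red, green, blue); there is no depth.
- env.get_calibration(name): a dict with "vertical_fov" (degrees; the focal length in pixels is half the picture's height over the tangent of half this angle, whatever the lens; pixels are square), "cx", "cy" (the principal point, pixels), "k1" (the pictures are not rectified: a ray, as slopes to the right and down, at radius r is drawn at 1 + k1 r^2 times it, then the intrinsics apply), "rvec" (rotation vector, rad) and "tvec" (3), from world to camera coordinates, as OpenCV has them. Camera axes: x right, y down, z forward; pixel columns grow to the right and rows downward; lengths in m; the calibration is good to about 2 mm. A picture is of the moment at which its call begins. get_calibration takes no time and is no camera call.
- env.hand_in(): hands the job in; it is judged then, once.
The state is a dict: "clock": time; "joint_pos": joint angles; "qvel": joint speeds; "tau": joint torques, N m; "tcp_pos": TCP position; "orientation": TCP orientation; "wrist_force": force on the tool from outside, world axes, zero at the start; "ft_torque": the same for the moment, N m; "finger_gap": finger opening in m; "grip_force": force on a finger pad.
Only numpy, scipy, OpenCV 4.12 (cv2) and the standard library are available. Lean on these libraries where they do the work, as an engineer would, in place of code of your own. Each camera call takes 0.05 s, during which the arm holds its last target. There are 200 camera calls.

## Working session

There is one attempt and no reset: what is moved stays moved. The work goes in short steps, Python scripts to look and compute and a tool call to move; the robot and the scene stay as the last step left them, time stands still between calls to the robot, and variables do not carry over. Pictures are saved under pics/ and viewed, at most 13 in all, crops included, and the job is handed in when it is done.

Besides the shell and the picture viewer there is one more tool, called after "Call:" by a JSON object that holds its "op" and its "data", one argument or row to a line. servo_tool: Moves the arm, as the interface text tells. Its arguments: {"type":"object","properties":{"increments":{"type":"array"},"grip_force":{"type":"number"}},"required":["increments"]}

```bash
mkdir -p pics; cat > h.py <<'E'
import numpy as np, cv2
from workcell import env
from scipy.spatial.transform import Rotation as R
def cal(n):
    c=env.get_calibration(n); f=192/np.tan(np.radians(c["vertical_fov"])/2)
    return c,f,R.from_rotvec(np.ravel(c["rvec"])).as_matrix(),np.ravel(c["tvec"])
def proj(n,P):
    c,f,Rm,t=cal(n); p=np.atleast_2d(P)@Rm.T+t; s=p[:,:2]/p[:,2:]; r2=(s**2).sum(1,keepdims=True)
    return s*(1+c["k1"]*r2)*f+[c["cx"],c["cy"]]
def ray(n,uv):
    c,f,Rm,t=cal(n); d=(np.atleast_2d(uv)-[c["cx"],c["cy"]])/f; s=d.copy()
    for _ in range(20): s=d/(1+c["k1"]*(s**2).sum(1,keepdims=True))
    return -Rm.T@t, np.c_[s,np.ones(len(s))]@Rm
def onz(n,uv,z):
    o,d=ray(n,uv); return o+d*((z-o[2])/d[:,2:])
def tri(uva,uvb):
    o1,d1=ray("top",uva); o2,d2=ray("side",uvb); out=[]
    for a,b in zip(d1,d2):
        s=np.linalg.lstsq(np.c_[a,-b],o2-o1,rcond=None)[0]; p,q=o1+a*s[0],o2+b*s[1]
        out.append(np.r_[(p+q)/2,np.linalg.norm(p-q)])
    return np.array(out)
def snap(n,name,crop=None,k=1):
    im=env.read_camera(n)[:,:,::-1].copy(); cv2.imwrite(f"pics/{name}_raw.png",im)
    if crop: im=im[crop[1]:crop[3],crop[0]:crop[2]]
    cv2.imwrite(f"pics/{name}.png",cv2.resize(im,None,fx=k,fy=k,interpolation=cv2.INTER_CUBIC)); return im
E
python3 - <<'E'
from h import *
for n in("top","side"):
    snap(n,n+"0",k=1.5); c,f,Rm,t=cal(n); print(n,f,c["k1"],-Rm.T@t, Rm[2])
s=env.get_state(); print(s)
E
```

```text
top 389.0696429082746 -0.02168868261114256 [ 0.43144517 -0.05073997  1.26037517] [ 0.0980179   0.0090271  -0.99514371]
side 350.7691176878116 -0.08161007502771592 [0.43041917 0.92254478 0.8777405 ] [ 0.08327056 -0.77073422 -0.631692  ]
{'clock': 0.1, 'joint_pos': array([-1.47460061e+00,  3.13954934e-01,  4.51177633e-02,  1.30358725e+00,
       -4.77111072e-06,  1.43117951e+00]), 'qvel': array([ 1.12167444e-03, -1.84726770e-03,  1.19304582e-03,  5.88633839e-04,
       -7.91066970e-05, -2.87614928e-03]), 'tau': array([ 2.19538917e-03, -4.81724274e+01,  2.99242830e+01,  1.26468547e-02,
       -1.53504625e-04, -2.38572085e-06]), 'tcp_pos': array([ 0.13427645, -0.55865196,  0.23049146]), 'orientation': array([-8.13905340e-04,  9.93056775e-01,  1.17633236e-01,  1.52869913e-05]), 'wrist_force': array([ 0.10243612,  0.08813864, -0.44176522]), 'ft_torque': array([-0.01564116, -0.02116164,  0.04728798]), 'grip_force': 0.0, 'finger_gap': 0.08560384555742369}
```

View pics/top0.png

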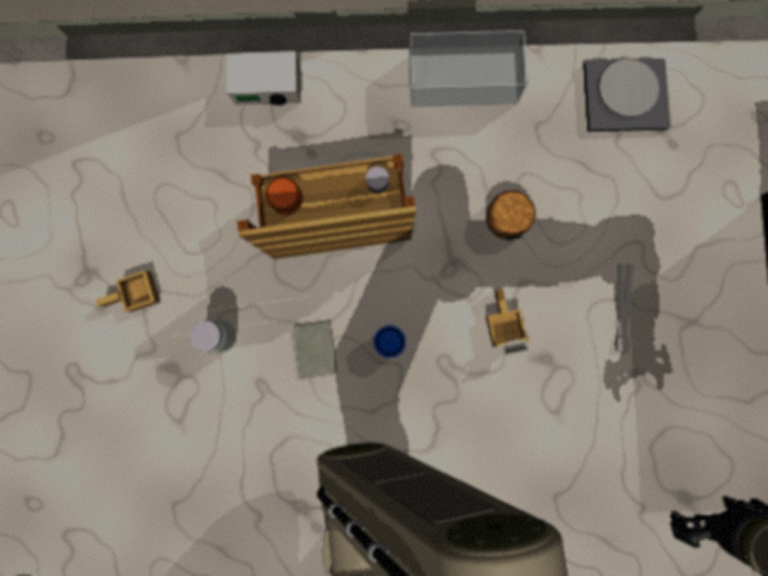

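View pics/side0.png

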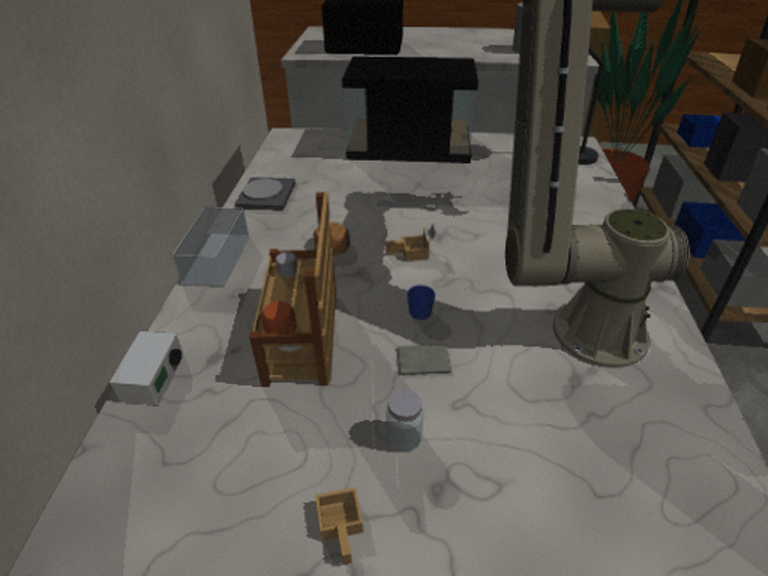

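```bash
python3 - <<'E'
from h import *
t=cv2.imread("pics/top0_raw.png"); s=cv2.imread("pics/side0_raw.png")
g=lambda im,x,y,w,h,k:cv2.resize(im[y:y+h,x:x+w],None,fx=k,fy=k,interpolation=cv2.INTER_CUBIC)
a=np.vstack([g(t,150,95,135,80,3),g(s,160,120,135,112,3)[:336]])   # caddy: top then side upper
b=np.vstack([g(t,310,185,60,55,6),g(s,250,140,60,40,6)])
H=max(a.shape[0],b.shape[0]); pad=lambda i:cv2.copyMakeBorder(i,0,H-i.shape[0],0,0,cv2.BORDER_CONSTANT)
o=np.hstack([pad(a),pad(b)]); o=cv2.convertScaleAbs(o,alpha=1.4); print(o.shape); cv2.imwrite("pics/c1.png",o)
E
```

```text
(576, 765, 3)
```

View pics/c1.png

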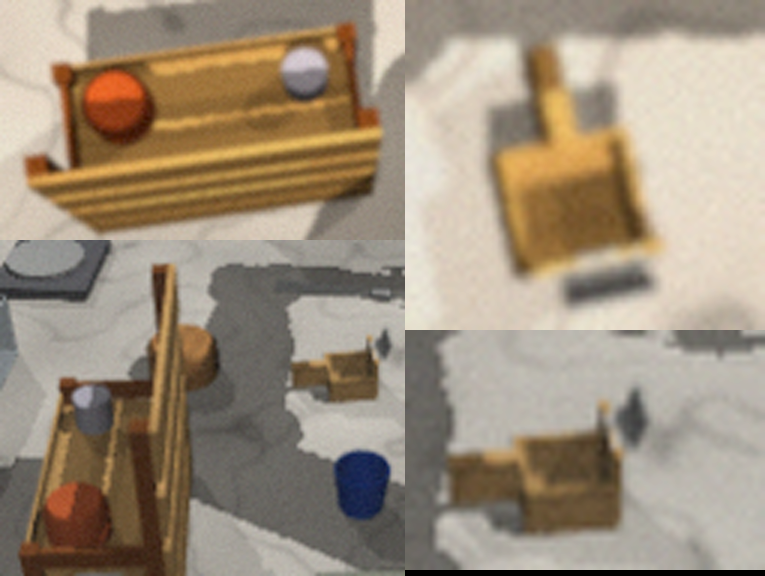

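```bash
python3 - <<'E'
from h import *
np.set_printoptions(precision=4,suppress=True)
c=onz("top",[[159.3,157.3],[277.3,140.7]],.3); b=onz("top",[[184,172.3],[274.3,158.3]],.01)
for P in(c,b): d=P[0]-P[1]; print(P.tolist(),np.linalg.norm(d),"yaw",np.arctan2(-d[0],d[1]),P.mean(0))
te=onz("top",[[330.8,192.2],[335.8,193]],.044); tr=onz("top",[[337,208.3]],.044)
fr=onz("top",[[325,210.5],[347,206.7]],.036); bk=onz("top",[[330,230],[352.5,225.5]],.062)
print("tab end",te,te.mean(0),"root",tr); print("front",fr,fr.mean(0),np.linalg.norm(fr[0]-fr[1])); print("back",bk,bk.mean(0),np.linalg.norm(bk[0]-bk[1]))
for P in(fr,bk): d=P[0]-P[1]; print("yaw+pi",np.arctan2(-d[0],d[1]))
d=te.mean(0)-bk.mean(0); print("from axis",np.arctan2(d[1],d[0]),np.hypot(*d[:2]))
for n,uv,z in [("tile",(315,348),.01),("cup",(390,341),.06),("hide",(512,215),.055),("can",(205,336),.11),("tong",(625,320),.01)]: print(n,onz("top",[np.array(uv)/1.5],z))
# side check
print(proj("side",np.r_[te,bk,c]))
E
```

```text
[[0.6099987647987207, 0.20425414231100458, 0.30000000000000004], [0.6442620832822306, -0.09298356274103806, 0.30000000000000004]] 0.2992059964273903 yaw 0.11476591229081327 [0.6271 0.0556 0.3   ]
[[0.6122880374866823, 0.200448438132874, 0.010000000000000009], [0.6505572969749125, -0.0942768609165293, 0.010000000000000009]] 0.2971994921286672 yaw 0.12912475599221773 [0.6314 0.0531 0.01  ]
tab end [[ 0.5325 -0.267   0.044 ]
 [ 0.5296 -0.2825  0.044 ]] [ 0.531  -0.2748  0.044 ] root [[ 0.4816 -0.2842  0.044 ]]
front [[ 0.4759 -0.2478  0.036 ]
 [ 0.4861 -0.3174  0.036 ]] [ 0.481  -0.2826  0.036 ] 0.07032064843203402
back [[ 0.415  -0.2565  0.062 ]
 [ 0.427  -0.3259  0.062 ]] [ 0.421  -0.2912  0.062 ] 0.07044592904965653
yaw+pi 0.1452124858652313
yaw+pi 0.17057726259637201
from axis 0.1480567699693405 0.11120665599070555
tile [[0.4173 0.1181 0.01  ]]
cup [[ 0.4285 -0.0426  0.06  ]]
hide [[ 0.6849 -0.3048  0.055 ]]
can [[0.447 0.322 0.11 ]]
tong [[ 0.4603 -0.5455  0.01  ]]
[[257.6852 161.9124]
 [258.6838 159.8109]
 [286.2653 160.961 ]
 [283.7178 151.4624]
 [213.7006 183.0388]
 [219.5464 127.3637]]
```

Call:
{"op": "servo_tool", "data": {
  "increments": [
    {"grip":0,"x":36,"y":-15.5,"z":0,"roll":0},
    {"grip":0,"x":36,"y":-15.5,"z":0,"roll":0},
    {"grip":0,"x":36,"y":-15.5,"z":0,"roll":0},
    {"grip":0,"x":36,"y":-15.5,"z":0,"roll":0},
    {"grip":0,"x":36,"y":-15.5,"z":0,"roll":0}
  ],
  "grip_force": 20
}}

```text
clock: 0.52
tcp_pos: [0.2921, -0.4403, 0.2309]
orientation: [-0.0, 0.993, 0.117, -0.0]
wrist_force: [-0.7, -1.2, 0.8]
finger_gap: 0.0855
grip_force: 0.0
```

Call:
{"op": "servo_tool", "data": {
  "increments": [
    {"grip":0,"x":36,"y":-15.5,"z":0,"roll":0},
    {"grip":0,"x":36,"y":-15.5,"z":0,"roll":0},
    {"grip":0,"x":36,"y":-15.5,"z":0,"roll":0},
    {"grip":0,"x":36,"y":-15.5,"z":0,"roll":0},
    {"grip":0,"x":36,"y":-15.5,"z":0,"roll":0}
  ]
}}

```text
clock: 0.93
tcp_pos: [0.4493, -0.3227, 0.231]
orientation: [-0.0, 0.993, 0.118, -0.0]
wrist_force: [1.2, -0.5, 0.8]
finger_gap: 0.0853
grip_force: 0.0
```

Call:
{"op": "servo_tool", "data": {
  "increments": [
    {"grip":0,"x":36,"y":-15.5,"z":0,"roll":0},
    {"grip":0,"x":36,"y":-15.5,"z":0,"roll":0},
    {"grip":0,"x":0,"y":0,"z":0,"roll":4.9},
    {"grip":0.4,"x":0,"y":0,"z":40,"roll":0},
    {"grip":0.4,"x":0,"y":0,"z":0,"roll":0}
  ]
}}

```text
clock: 1.35
tcp_pos: [0.508, -0.2737, 0.1843]
orientation: [-0.004, 0.997, 0.076, -0.004]
wrist_force: [-2.0, 2.1, -2.1]
finger_gap: 0.0636
grip_force: 0.0
```

Call:
{"op": "servo_tool", "data": {
  "increments": [
    {"grip":0.4,"x":2.5,"y":4,"z":40,"roll":0},
    {"grip":0.4,"x":0,"y":0,"z":40,"roll":0},
    {"grip":0.4,"x":0,"y":0,"z":40,"roll":0},
    {"grip":0.4,"x":0,"y":0,"z":30,"roll":0},
    {"grip":0.4,"x":0,"y":0,"z":14,"roll":0}
  ]
}}

```text
clock: 1.77
tcp_pos: [0.5113, -0.2796, 0.0235]
orientation: [-0.002, 0.997, 0.075, -0.003]
wrist_force: [-1.4, -0.6, 0.6]
finger_gap: 0.0512
grip_force: 0.0
```

Call:
{"op": "servo_tool", "data": {
  "increments": [
    {"grip":0.4,"x":0,"y":0,"z":0,"roll":0},
    {"grip":1,"x":0,"y":0,"z":0,"roll":0},
    {"grip":1,"x":0,"y":0,"z":0,"roll":0},
    {"grip":1,"x":0,"y":0,"z":0,"roll":0},
    {"grip":1,"x":0,"y":0,"z":0,"roll":0}
  ]
}}

```text
clock: 2.18
tcp_pos: [0.5154, -0.2819, 0.0296]
orientation: [0.001, 0.997, 0.075, 0.001]
wrist_force: [-0.4, 1.2, 3.8]
finger_gap: 0.0133
grip_force: 19.8
```

Call:
{"op": "servo_tool", "data": {
  "increments": [
    {"grip":1,"x":0,"y":0,"z":0,"roll":0},
    {"grip":1,"x":0,"y":0,"z":0,"roll":0},
    {"grip":1,"x":0,"y":0,"z":0,"roll":0},
    {"grip":1,"x":0,"y":0,"z":0,"roll":0}
  ]
}}

```text
clock: 2.52
tcp_pos: [0.5155, -0.2819, 0.0295]
orientation: [0.001, 0.997, 0.075, 0.002]
wrist_force: [0.8, 0.6, 6.5]
finger_gap: 0.0136
grip_force: 20.2
```

Call:
{"op": "servo_tool", "data": {
  "increments": [
    {"grip":0.5,"x":0,"y":0,"z":0,"roll":0},
    {"grip":0.5,"x":0,"y":0,"z":0,"roll":0},
    {"grip":0.5,"x":0,"y":0,"z":14,"roll":0},
    {"grip":0.5,"x":0,"y":0,"z":0,"roll":0},
    {"grip":0.5,"x":0,"y":0,"z":0,"roll":0}
  ]
}}

```text
clock: 2.93
tcp_pos: [0.5131, -0.2803, 0.0126]
orientation: [-0.001, 0.997, 0.075, -0.001]
wrist_force: [0.1, -0.2, -0.5]
finger_gap: 0.0425
grip_force: 0.0
```

Call:
{"op": "servo_tool", "data": {
  "increments": [
    {"grip":1,"x":0,"y":0,"z":0,"roll":0},
    {"grip":1,"x":0,"y":0,"z":0,"roll":0},
    {"grip":1,"x":0,"y":0,"z":0,"roll":0},
    {"grip":1,"x":0,"y":0,"z":0,"roll":0},
    {"grip":1,"x":0,"y":0,"z":0,"roll":0}
  ]
}}

```text
clock: 3.35
tcp_pos: [0.5143, -0.2812, 0.0138]
orientation: [0.0, 0.997, 0.075, 0.0]
wrist_force: [-0.6, -0.5, 1.7]
finger_gap: 0.0135
grip_force: 24.7
```

Call:
{"op": "servo_tool", "data": {
  "increments": [
    {"grip":1,"x":0,"y":0,"z":0,"roll":0},
    {"grip":1,"x":0,"y":0,"z":-12,"roll":0},
    {"grip":1,"x":0,"y":0,"z":-12,"roll":0},
    {"grip":1,"x":0,"y":0,"z":-12,"roll":0},
    {"grip":1,"x":0,"y":0,"z":-12,"roll":0}
  ]
}}

```text
clock: 3.77
tcp_pos: [0.5135, -0.2805, 0.0612]
orientation: [-0.0, 0.997, 0.075, -0.0]
wrist_force: [-0.7, 0.7, -2.7]
finger_gap: 0.0136
grip_force: 24.2
```

```bash
python3 - <<'E'
from h import *
t=snap("top","t2"); s=snap("side","s2"); st=env.get_state(); print(st["tcp_pos"],st["joint_pos"],st["wrist_force"],st["ft_torque"],st["finger_gap"])
g=lambda im,x,y,w,h,k:cv2.resize(im[y:y+h,x:x+w],None,fx=k,fy=k,interpolation=cv2.INTER_CUBIC)
cv2.imwrite("pics/c2.png",cv2.convertScaleAbs(np.hstack([g(t,290,160,90,100,4),g(s,230,100,110,100,4)[:400]]),alpha=1.4))
E
```

```text
[ 0.51505792 -0.28163628  0.06292433] [-6.37126860e-01  4.34862397e-01 -2.04764350e-01  9.28045409e-01
  6.80821000e-05  2.35410996e+00] [-0.13293245 -0.20380328 -2.17066507] [-0.03344713 -0.13331026 -0.02350256] 0.013498767777643608
```

View pics/c2.png

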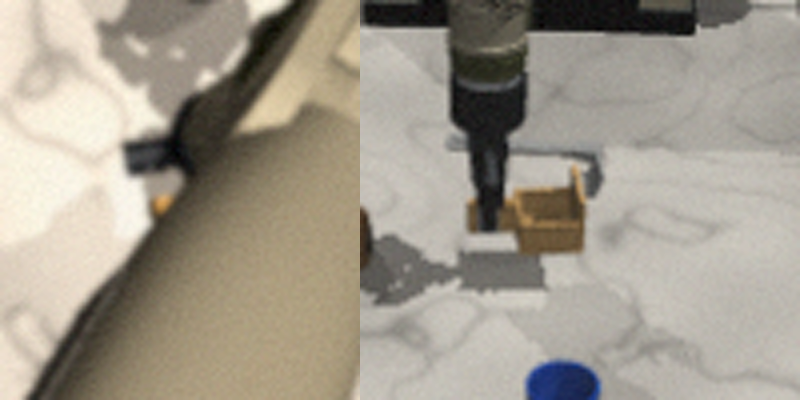

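Call:
{"op": "servo_tool", "data": {
  "increments": [
    {"grip":1,"x":-14.4,"y":-18.6,"z":-28,"roll":0},
    {"grip":1,"x":-14.4,"y":-18.6,"z":-28,"roll":0},
    {"grip":1,"x":-14.4,"y":-18.6,"z":-28,"roll":0},
    {"grip":1,"x":-14.4,"y":-18.6,"z":-28,"roll":0},
    {"grip":1,"x":-14.4,"y":-18.6,"z":-28,"roll":0}
  ],
  "grip_force": 70
}}

```text
clock: 4.28
tcp_pos: [0.4275, -0.1986, 0.2012]
orientation: [-0.001, 0.997, 0.075, -0.001]
wrist_force: [0.7, -0.1, -1.8]
finger_gap: 0.0126
grip_force: 71.8
```

Call:
{"op": "servo_tool", "data": {
  "increments": [
    {"grip":1,"x":0,"y":0,"z":0,"roll":-7.136},
    {"grip":1,"x":0,"y":0,"z":0,"roll":-7.136},
    {"grip":1,"x":0,"y":0,"z":0,"roll":-7.136},
    {"grip":1,"x":0,"y":0,"z":0,"roll":-7.136},
    {"grip":1,"x":0,"y":0,"z":0,"roll":-7.136}
  ]
}}

```text
clock: 4.7
tcp_pos: [0.4285, -0.1994, 0.2003]
orientation: [-0.001, 0.925, 0.38, -0.0]
wrist_force: [-0.1, 0.2, -2.2]
finger_gap: 0.013
grip_force: 71.8
```

Call:
{"op": "servo_tool", "data": {
  "increments": [
    {"grip":1,"x":0,"y":0,"z":0,"roll":-7.136},
    {"grip":1,"x":0,"y":0,"z":0,"roll":-7.136},
    {"grip":1,"x":0,"y":0,"z":0,"roll":-7.136},
    {"grip":1,"x":0,"y":0,"z":0,"roll":-7.136},
    {"grip":1,"x":0,"y":0,"z":0,"roll":-7.136}
  ]
}}

```text
clock: 5.12
tcp_pos: [0.4284, -0.1994, 0.2001]
orientation: [-0.001, 0.764, 0.645, -0.0]
wrist_force: [-0.7, 0.3, -1.9]
finger_gap: 0.0124
grip_force: 71.8
```

Call:
{"op": "servo_tool", "data": {
  "increments": [
    {"grip":1,"x":0,"y":0,"z":0,"roll":-7.136},
    {"grip":1,"x":0,"y":0,"z":0,"roll":-7.136},
    {"grip":1,"x":0,"y":0,"z":0,"roll":-7.136},
    {"grip":1,"x":0,"y":0,"z":0,"roll":-7.136},
    {"grip":1,"x":0,"y":0,"z":0,"roll":-7.136}
  ]
}}

```text
clock: 5.53
tcp_pos: [0.4283, -0.1993, 0.2001]
orientation: [-0.001, 0.53, 0.848, 0.0]
wrist_force: [0.4, 0.3, -2.2]
finger_gap: 0.0129
grip_force: 71.8
```

Call:
{"op": "servo_tool", "data": {
  "increments": [
    {"grip":1,"x":0,"y":0,"z":0,"roll":-7.136},
    {"grip":1,"x":0,"y":0,"z":0,"roll":-7.136},
    {"grip":1,"x":0,"y":0,"z":0,"roll":-7.136},
    {"grip":1,"x":0,"y":0,"z":0,"roll":-7.136},
    {"grip":1,"x":0,"y":0,"z":0,"roll":-7.136}
  ]
}}

```text
clock: 5.95
tcp_pos: [0.4283, -0.1993, 0.2]
orientation: [-0.001, 0.245, 0.97, 0.0]
wrist_force: [0.1, 0.5, -1.8]
finger_gap: 0.0127
grip_force: 71.8
```

Call:
{"op": "servo_tool", "data": {
  "increments": [
    {"grip":1,"x":0,"y":0,"z":0,"roll":-7.136},
    {"grip":1,"x":0,"y":0,"z":0,"roll":-7.136},
    {"grip":1,"x":0,"y":0,"z":0,"roll":-7.136},
    {"grip":1,"x":0,"y":0,"z":0,"roll":-7.136},
    {"grip":1,"x":0,"y":0,"z":0,"roll":-7.136}
  ]
}}

```text
clock: 6.37
tcp_pos: [0.4283, -0.1994, 0.2001]
orientation: [-0.001, -0.064, 0.998, 0.001]
wrist_force: [-0.4, -0.1, -2.1]
finger_gap: 0.0131
grip_force: 71.8
```

Call:
{"op": "servo_tool", "data": {
  "increments": [
    {"grip":1,"x":0,"y":0,"z":0,"roll":0},
    {"grip":1,"x":0,"y":0,"z":0,"roll":0}
  ]
}}

```text
clock: 6.53
tcp_pos: [0.4284, -0.1995, 0.2004]
orientation: [-0.001, -0.059, 0.998, 0.0]
wrist_force: [-0.1, -0.2, -2.8]
finger_gap: 0.0129
grip_force: 71.8
```

```bash
python3 - <<'E'
from h import *
s=snap("side","s3",(170,60,370,210),4); st=env.get_state(); print(st["tcp_pos"],st["joint_pos"],st["wrist_force"],st["ft_torque"],st["finger_gap"],st["grip_force"])
E
```

```text
[ 0.42851504 -0.19954765  0.20057608] [-6.05737275e-01  1.29604619e-01 -2.64932868e-01  1.17746789e+00
 -2.05671556e-04 -7.24673976e-01] [-0.37135763  0.46521921 -1.78247537] [-0.05597592  0.12003426  0.04244353] 0.012987066974775176 71.83101654052734
```

View pics/s3.png

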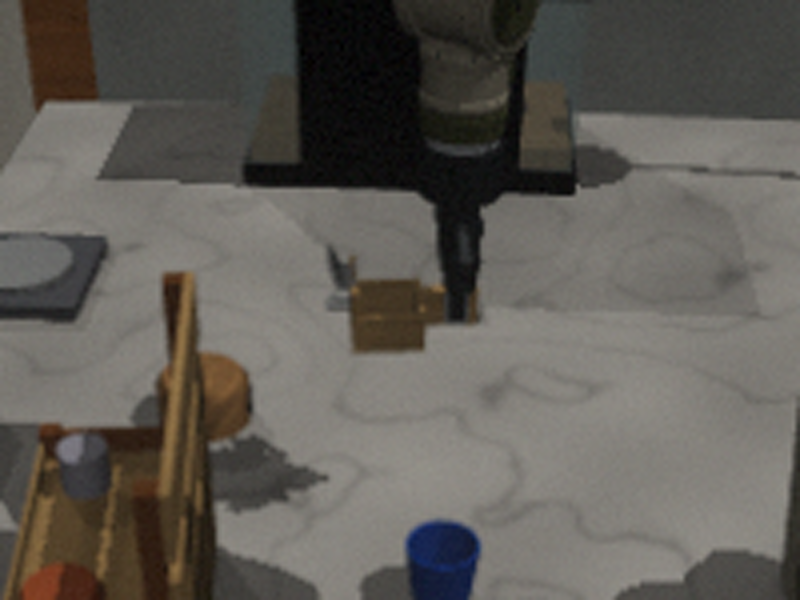

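Call:
{"op": "servo_tool", "data": {
  "increments": [
    {"grip":1,"x":0,"y":0,"z":40,"roll":0},
    {"grip":1,"x":0,"y":0,"z":40,"roll":0},
    {"grip":1,"x":0,"y":0,"z":40,"roll":0},
    {"grip":1,"x":0,"y":0,"z":40,"roll":0},
    {"grip":1,"x":0,"y":0,"z":20,"roll":0}
  ]
}}

```text
clock: 7.0
tcp_pos: [0.4261, -0.198, 0.0171]
orientation: [-0.002, -0.06, 0.998, 0.002]
wrist_force: [-0.9, 0.1, -2.0]
finger_gap: 0.013
grip_force: 71.7
```

Call:
{"op": "servo_tool", "data": {
  "increments": [
    {"grip":1,"x":0,"y":0,"z":5,"roll":0},
    {"grip":1,"x":0,"y":0,"z":0,"roll":0},
    {"grip":0.9,"x":0,"y":0,"z":0,"roll":0},
    {"grip":0.87,"x":0,"y":0,"z":0,"roll":0}
  ],
  "grip_force": 20
}}

```text
clock: 7.33
tcp_pos: [0.4295, -0.2002, 0.0168]
orientation: [0.0, -0.06, 0.998, -0.0]
wrist_force: [0.5, 0.4, -2.7]
finger_gap: 0.0131
grip_force: 72.1
```

Call:
{"op": "servo_tool", "data": {
  "increments": [
    {"grip":0.86,"x":0,"y":0,"z":0,"roll":0},
    {"grip":0.86,"x":0,"y":0,"z":0,"roll":0}
  ]
}}

```text
clock: 7.5
tcp_pos: [0.4294, -0.2001, 0.0168]
orientation: [0.0, -0.061, 0.998, -0.0]
wrist_force: [-0.1, -0.2, -1.2]
finger_gap: 0.0129
grip_force: 72.1
```

Call:
{"op": "servo_tool", "data": {
  "increments": [
    {"grip":0.85,"x":0,"y":0,"z":0,"roll":0},
    {"grip":0.85,"x":0,"y":0,"z":0,"roll":0}
  ]
}}

```text
clock: 7.67
tcp_pos: [0.4291, -0.1999, 0.0166]
orientation: [0.0, -0.061, 0.998, -0.0]
wrist_force: [-0.6, -1.0, -1.5]
finger_gap: 0.0132
grip_force: 61.9
```

Call:
{"op": "servo_tool", "data": {
  "increments": [
    {"grip":0.84,"x":0,"y":0,"z":0,"roll":0},
    {"grip":0.84,"x":0,"y":0,"z":0,"roll":0}
  ]
}}

```text
clock: 7.83
tcp_pos: [0.4289, -0.1998, 0.0164]
orientation: [0.0, -0.061, 0.998, -0.0]
wrist_force: [0.0, -0.3, -1.5]
finger_gap: 0.0139
grip_force: 17.4
```

Call:
{"op": "servo_tool", "data": {
  "increments": [
    {"grip":0.83,"x":0,"y":0,"z":0,"roll":0},
    {"grip":0.83,"x":0,"y":0,"z":0,"roll":0}
  ]
}}

```text
clock: 8.0
tcp_pos: [0.4292, -0.1999, 0.0165]
orientation: [0.0, -0.061, 0.998, -0.0]
wrist_force: [0.2, 0.9, -0.3]
finger_gap: 0.0144
grip_force: 0.1
```

Call:
{"op": "servo_tool", "data": {
  "increments": [
    {"grip":0.836,"x":0,"y":0,"z":0,"roll":0},
    {"grip":0.836,"x":0,"y":0,"z":0,"roll":0},
    {"grip":0.836,"x":0,"y":0,"z":0,"roll":0}
  ]
}}

```text
clock: 8.25
tcp_pos: [0.4291, -0.1999, 0.0165]
orientation: [0.0, -0.061, 0.998, -0.0]
wrist_force: [-0.6, 0.4, 0.7]
finger_gap: 0.0137
grip_force: 1.1
```

Call:
{"op": "servo_tool", "data": {
  "increments": [
    {"grip":0.836,"x":0,"y":0,"z":-4,"roll":0},
    {"grip":0.836,"x":0,"y":0,"z":-4,"roll":0},
    {"grip":0.836,"x":0,"y":0,"z":-4,"roll":0},
    {"grip":0.836,"x":0,"y":0,"z":-4,"roll":0},
    {"grip":0.836,"x":0,"y":0,"z":-4,"roll":0}
  ]
}}

```text
clock: 8.67
tcp_pos: [0.4289, -0.1998, 0.0368]
orientation: [0.0, -0.061, 0.998, -0.0]
wrist_force: [-0.4, 0.4, 0.4]
finger_gap: 0.0141
grip_force: 0.3
```

```bash
python3 - <<'E'
from h import *
s=snap("side","s4",(220,70,320,150),4); st=env.get_state(); print(st["tcp_pos"],st["wrist_force"],st["ft_torque"],st["finger_gap"],st["grip_force"])
E
```

```text
[ 0.42924783 -0.20010774  0.03749019] [-1.08060346 -0.3787032   0.95470547] [0.01116194 0.24394468 0.04373608] 0.014335336710699424 0.9437288157641888
```

View pics/s4.png

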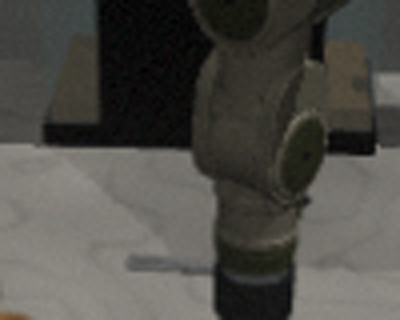

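Call:
{"op": "servo_tool", "data": {
  "increments": [
    {"grip":0.83,"x":0,"y":0,"z":7,"roll":0},
    {"grip":0.83,"x":0,"y":0,"z":7,"roll":0},
    {"grip":0.83,"x":0,"y":0,"z":6,"roll":0},
    {"grip":0.84,"x":0,"y":0,"z":0,"roll":0},
    {"grip":0.84,"x":0,"y":0,"z":0,"roll":0}
  ]
}}

```text
clock: 9.13
tcp_pos: [0.428, -0.1992, 0.0152]
orientation: [-0.001, -0.061, 0.998, 0.001]
wrist_force: [0.1, 0.5, -2.0]
finger_gap: 0.0138
grip_force: 9.1
```

```bash
cat >> h.py <<'E'
def tilt(name):
    """side view: outline of the ledge's near side face, in plane coords (x along ledge, z) relative to TCP xy"""
    st=env.get_state(); p=st["tcp_pos"]; q=np.asarray(st["orientation"]); psi=2*np.arctan2(q[2],q[1])-np.pi
    ex=np.array([np.cos(psi),np.sin(psi),0]); ey=np.array([-np.sin(psi),np.cos(psi),0])
    im=env.read_camera("side")[:,:,::-1].copy(); cv2.imwrite(f"pics/{name}_raw.png",im)
    hsv=cv2.cvtColor(im,cv2.COLOR_BGR2HSV); m=cv2.inRange(hsv,(10,85,40),(25,255,255))
    c=proj("side",p+ex*.06+[0,0,.02])[0]; w=np.zeros_like(m); cv2.circle(w,(int(c[0]),int(c[1])),42,255,-1); m&=w
    n,l,s,_=cv2.connectedComponentsWithStats(m); 
    if n<2: print("none"); return
    k=1+np.argmax(s[1:,4]); m=(l==k)
    cols=np.where(m.sum(0)>3)[0]; P=[]
    for side,f in(("bot",lambda c:np.where(m[:,c])[0].max()+.5),("top",lambda c:np.where(m[:,c])[0].min()-.5)):
        uv=np.array([[c,f(c)] for c in cols],float); o,d=ray("side",uv); k0=(p+ey*.035-o)@ey/(d@ey); X=o+d*k0[:,None]
        P.append(np.c_[(X-p)@ex,X[:,2]]*1e3)
    x=P[0][:,0]; b=(x>32)&(x<90)
    print("area",s[k,4],"psi",round(psi,4),"tcp",p.round(4),"gap",round(st["finger_gap"]*1e3,1),"gf",round(st["grip_force"],1),"F",st["wrist_force"].round(1),"T",st["ft_torque"].round(2))
    if b.sum()>4: print("slope deg",-np.degrees(np.arctan(np.polyfit(x[b],P[0][b,1],1)[0])))
    print(np.c_[cols,P[0],P[1][:,1]][::3].round(0).astype(int).tolist())
E
python3 -c "
from h import *
tilt('s5')"
```

```text
area 305 psi 0.1223 tcp [ 0.428  -0.1992  0.0152] gap 13.8 gf 9.1 F [ 0.1  0.5 -2. ] T [0.   0.18 0.02]
slope deg 13.03357019484957
[[258, 99, 26, 75], [261, 87, 1, 84], [264, 75, 5, 84], [267, 63, 5, 83], [270, 51, -1, 83], [273, 40, 4, 82], [276, 29, 34, 72]]
```

Call:
{"op": "servo_tool", "data": {
  "increments": [
    {"grip":0.84,"x":0,"y":0,"z":-5,"roll":0},
    {"grip":0.84,"x":0,"y":0,"z":-5,"roll":0},
    {"grip":0.84,"x":0,"y":0,"z":-5,"roll":0},
    {"grip":0.84,"x":0,"y":0,"z":-5,"roll":0},
    {"grip":0.84,"x":0,"y":0,"z":-5,"roll":0}
  ]
}}

```text
clock: 9.6
tcp_pos: [0.4291, -0.1999, 0.0422]
orientation: [0.0, -0.061, 0.998, -0.0]
wrist_force: [1.0, 0.3, -1.7]
finger_gap: 0.0138
grip_force: 9.0
```

```bash
sed -i 's/\[::3\]/[::2]/; s/x>32)&(x<90)/x>38)\&(x<84)/' h.py; python3 -c "
from h import *
tilt('s6')"
```

```text
area 328 psi 0.1224 tcp [ 0.4291 -0.1999  0.0422] gap 13.8 gf 9.0 F [ 1.   0.3 -1.7] T [-0.02  0.09  0.03]
slope deg 16.612865404612553
[[257, 102, 55, 107], [259, 94, 35, 88], [261, 86, 10, 88], [263, 78, 5, 88], [265, 70, 4, 92], [267, 62, 9, 92], [269, 54, 9, 96], [271, 47, 14, 96], [273, 39, 18, 101], [275, 31, 18, 96], [277, 24, 57, 95]]
```

Call:
{"op": "servo_tool", "data": {
  "increments": [
    {"grip":0.84,"x":-5,"y":0,"z":-5,"roll":0},
    {"grip":0.84,"x":-5,"y":0,"z":-5,"roll":0},
    {"grip":0.84,"x":-5,"y":0,"z":-5,"roll":0},
    {"grip":0.84,"x":-6,"y":0,"z":-5,"roll":0},
    {"grip":0.84,"x":-6,"y":0,"z":-5,"roll":0}
  ]
}}

```text
clock: 10.07
tcp_pos: [0.4565, -0.1964, 0.0668]
orientation: [0.0, -0.061, 0.998, -0.0]
wrist_force: [-0.2, -0.1, -1.4]
finger_gap: 0.0139
grip_force: 9.4
```

Call:
{"op": "servo_tool", "data": {
  "increments": [
    {"grip":0.84,"x":-5,"y":0,"z":-5,"roll":0},
    {"grip":0.84,"x":0,"y":0,"z":0,"roll":0}
  ]
}}

```text
clock: 10.23
tcp_pos: [0.4627, -0.1964, 0.0725]
orientation: [0.001, -0.062, 0.998, -0.001]
wrist_force: [0.3, -0.3, -1.3]
finger_gap: 0.0134
grip_force: 9.4
```

```bash
python3 -c "
from h import *
tilt('s7')"
```

```text
area 334 psi 0.1232 tcp [ 0.4627 -0.1964  0.0725] gap 13.4 gf 9.4 F [ 0.3 -0.3 -1.3] T [-0.07  0.06  0.03]
slope deg -21.21616295774789
[[250, 95, 56, 108], [252, 87, 46, 98], [254, 80, 36, 89], [256, 72, 25, 93], [258, 64, 15, 102], [260, 56, 15, 107], [262, 48, 20, 111], [264, 41, 24, 115], [266, 33, 29, 120], [268, 25, 34, 115], [270, 17, 43, 119]]
```

Call:
{"op": "servo_tool", "data": {
  "increments": [
    {"grip":0.84,"x":0,"y":0,"z":5,"roll":0},
    {"grip":0.838,"x":0,"y":0,"z":0,"roll":0},
    {"grip":0.838,"x":0,"y":0,"z":0,"roll":0},
    {"grip":0.838,"x":0,"y":0,"z":0,"roll":0}
  ]
}}

```text
clock: 10.62
tcp_pos: [0.46, -0.1956, 0.0658]
orientation: [-0.001, -0.061, 0.998, 0.0]
wrist_force: [-0.0, -0.1, -1.4]
finger_gap: 0.0136
grip_force: 8.4
```

```bash
python3 - <<'E'
from h import *
tilt('s8')
# clearance: upper slat 168-222, lower slat 83-150, x 0..8 ; ledge polygons, tilt th
from scipy.optimize import minimize
def rot(P,th,n):  # neck-relative; n=neck pos rel gap
    P=np.array(P)-[0,62]; c,s=np.cos(th),np.sin(th); return np.c_[P[:,0]*c+P[:,1]*s,-P[:,0]*s+P[:,1]*c]+n
t20=np.tan(np.radians(20)); 
up=[[9,62],[16.5,82.7],[20.3,81.3],[13,58]]; tongue=[[0,58],[13,58],[13,62],[0,62]]; plate=[[-6,0],[0,0],[0,62],[-6,62]]; tray=[[-66,0],[0,0],[0,36],[-66,36]]
def dense(P,k=25):
    P=np.array(P,float); Q=np.roll(P,-1,0); return np.concatenate([a+(b-a)*np.linspace(0,1,k)[:,None] for a,b in zip(P,Q)])
D=np.vstack([dense(p) for p in(up,tongue,plate,tray)])
def sd(P,x0,x1,z0,z1):
    dx=np.maximum(x0-P[:,0],P[:,0]-x1); dz=np.maximum(z0-P[:,1],P[:,1]-z1)
    return (np.hypot(np.maximum(dx,0),np.maximum(dz,0))+np.minimum(np.maximum(dx,dz),0)).min()
def clear(th,n): P=rot(D,np.radians(th),n); return min(sd(P,0,8,18,72),sd(P,0,8,-67,0))
for w in[(40,-34,4),(40,-19,9),(40,-8,15),(38,-6,15),(25,-4,13),(9,-2.5,9),(0,-1.5,5),(0,0,4)]: print(w,round(clear(w[0],w[1:]),2))
for th in(28,30,32,34,36,38,40,44,48):
    o=[]
    for x in(-34,-26,-19,-14,-10,-8,-6,-4):
        z=np.arange(-10,25,.25); c=[clear(th,(x,q)) for q in z]; o.append((x,z[np.argmax(c)],round(max(c),1)))
    print(th,[tuple(map(float,a)) for a in o])
E
```

```text
area 332 psi 0.1221 tcp [ 0.46   -0.1956  0.0658] gap 13.6 gf 8.4 F [-0.  -0.1 -1.4] T [ 0.05  0.11 -0.01]
slope deg -15.747245249176682
[[251, 94, 47, 99], [253, 86, 37, 90], [255, 79, 26, 85], [257, 71, 16, 89], [259, 63, 6, 94], [261, 55, 5, 98], [263, 47, 15, 107], [265, 39, 20, 111], [267, 31, 25, 111], [269, 24, 29, 111], [271, 16, 34, 111]]
(40, -34, 4) 8.33
(40, -19, 9) 3.75
(40, -8, 15) 3.06
(38, -6, 15) 3.58
(25, -4, 13) 3.5
(9, -2.5, 9) 3.25
(0, -1.5, 5) 1.0
(0, 0, 4) 0.0
28 [(-34.0, 1.5, 11.2), (-26.0, 1.75, 5.9), (-19.0, 4.5, 2.9), (-14.0, 7.5, 1.5), (-10.0, 11.0, 1.4), (-8.0, 12.0, 2.2), (-6.0, 12.75, 3.0), (-4.0, 13.5, 3.8)]
30 [(-34.0, 2.25, 11.1), (-26.0, 2.5, 5.8), (-19.0, 5.25, 3.1), (-14.0, 8.0, 1.8), (-10.0, 11.5, 1.7), (-8.0, 12.5, 2.4), (-6.0, 13.25, 3.1), (-4.0, 14.0, 3.8)]
32 [(-34.0, 3.0, 10.8), (-26.0, 3.25, 5.8), (-19.0, 6.0, 3.2), (-14.0, 8.75, 2.2), (-10.0, 12.0, 2.0), (-8.0, 13.0, 2.5), (-6.0, 13.5, 3.2), (-4.0, 14.25, 4.0)]
34 [(-34.0, 4.0, 10.6), (-26.0, 4.25, 5.9), (-19.0, 6.5, 3.4), (-14.0, 9.5, 2.4), (-10.0, 12.5, 2.3), (-8.0, 13.5, 2.7), (-6.0, 14.0, 3.4), (-4.0, 14.75, 4.0)]
36 [(-34.0, 4.75, 10.5), (-26.0, 5.0, 5.9), (-19.0, 7.25, 3.6), (-14.0, 10.0, 2.8), (-10.0, 12.75, 2.6), (-8.0, 13.75, 2.9), (-6.0, 14.5, 3.5), (-4.0, 15.0, 4.1)]
38 [(-34.0, 5.75, 10.3), (-26.0, 5.75, 5.9), (-19.0, 8.0, 3.8), (-14.0, 10.5, 3.0), (-10.0, 13.25, 2.9), (-8.0, 14.25, 3.1), (-6.0, 14.75, 3.6), (-4.0, 15.5, 4.2)]
40 [(-34.0, 6.5, 10.2), (-26.0, 6.75, 6.0), (-19.0, 8.75, 4.0), (-14.0, 11.25, 3.3), (-10.0, 13.5, 3.2), (-8.0, 14.75, 3.3), (-6.0, 15.25, 3.8), (-4.0, 15.75, 4.3)]
44 [(-34.0, 8.25, 10.0), (-26.0, 8.25, 6.1), (-19.0, 10.25, 4.3), (-14.0, 12.25, 3.9), (-10.0, 14.25, 3.7), (-8.0, 15.5, 3.7), (-6.0, 16.0, 4.1), (-4.0, 16.0, 4.1)]
48 [(-34.0, 10.0, 9.9), (-26.0, 10.0, 6.3), (-19.0, 11.5, 4.8), (-14.0, 13.5, 4.4), (-10.0, 15.25, 4.2), (-8.0, 16.0, 4.3), (-6.0, 16.75, 4.4), (-4.0, 16.5, 4.0)]
```

Call:
{"op": "servo_tool", "data": {
  "increments": [
    {"grip":0.837,"x":0,"y":0,"z":0,"roll":0},
    {"grip":0.837,"x":0,"y":0,"z":0,"roll":0},
    {"grip":0.837,"x":0,"y":0,"z":0,"roll":0}
  ]
}}

```text
clock: 10.92
tcp_pos: [0.4607, -0.1958, 0.0664]
orientation: [0.0, -0.061, 0.998, 0.0]
wrist_force: [0.1, 0.1, -0.6]
finger_gap: 0.0142
grip_force: 4.1
```

Call:
{"op": "servo_tool", "data": {
  "increments": [
    {"grip":0.836,"x":0,"y":0,"z":0,"roll":0},
    {"grip":0.836,"x":0,"y":0,"z":0,"roll":0}
  ]
}}

```text
clock: 11.08
tcp_pos: [0.4608, -0.1959, 0.0664]
orientation: [0.0, -0.061, 0.998, -0.0]
wrist_force: [-0.2, 1.0, -1.0]
finger_gap: 0.0137
grip_force: 1.1
```

```bash
python3 - <<'E'
from h import *
tilt('s9')
E
```

```text
area 331 psi 0.1223 tcp [ 0.4608 -0.1959  0.0664] gap 13.7 gf 1.1 F [-0.2  1.  -1. ] T [0.07 0.   0.03]
slope deg -17.41325838983366
[[252, 89, 41, 85], [254, 82, 31, 85], [256, 74, 21, 84], [258, 66, 11, 89], [260, 58, 5, 98], [262, 50, 10, 102], [264, 42, 15, 107], [266, 35, 19, 111], [268, 27, 29, 111], [270, 19, 34, 115], [272, 11, 38, 82]]
```

Call:
{"op": "servo_tool", "data": {
  "increments": [
    {"grip":0.838,"x":0,"y":0,"z":0,"roll":0},
    {"grip":0.837,"x":-4,"y":0,"z":-3,"roll":0},
    {"grip":0.837,"x":-4,"y":0,"z":-3,"roll":0},
    {"grip":0.837,"x":-4,"y":0,"z":-3,"roll":0},
    {"grip":0.837,"x":-2,"y":0,"z":-2,"roll":0}
  ]
}}

```text
clock: 11.55
tcp_pos: [0.4757, -0.1944, 0.0779]
orientation: [0.001, -0.061, 0.998, -0.0]
wrist_force: [0.1, -0.4, -0.9]
finger_gap: 0.0142
grip_force: 4.1
```

Call:
{"op": "servo_tool", "data": {
  "increments": [
    {"grip":0.9,"x":0,"y":0,"z":0,"roll":0},
    {"grip":0.9,"x":0,"y":0,"z":0,"roll":0}
  ],
  "grip_force": 60
}}

```text
clock: 11.72
tcp_pos: [0.4755, -0.1945, 0.0778]
orientation: [0.001, -0.061, 0.998, -0.0]
wrist_force: [0.8, -0.3, 0.7]
finger_gap: 0.0128
grip_force: 58.8
```

```bash
python3 - <<'E'
from h import *
tilt('s10')
E
```

```text
area 418 psi 0.1226 tcp [ 0.4755 -0.1945  0.0778] gap 12.8 gf 58.8 F [ 0.8 -0.3  0.7] T [-0.02 -0.34 -0.02]
[[214, 219, 85, 171], [216, 213, 56, 197], [218, 205, 61, 214], [220, 201, 16, 192], [222, 188, 93, 192], [224, 180, 93, 187], [226, 172, 98, 187], [228, 165, 97, 183], [230, 157, 106, 174]]
```

Call:
{"op": "servo_tool", "data": {
  "increments": [
    {"grip":0.9,"x":0,"y":0,"z":-30,"roll":0},
    {"grip":0.9,"x":0,"y":0,"z":-30,"roll":0},
    {"grip":0.9,"x":0,"y":0,"z":-30,"roll":0},
    {"grip":0.9,"x":0,"y":0,"z":-30,"roll":0},
    {"grip":0.9,"x":0,"y":0,"z":0,"roll":0}
  ]
}}

```text
clock: 12.18
tcp_pos: [0.4768, -0.1956, 0.203]
orientation: [0.004, -0.061, 0.998, -0.003]
wrist_force: [1.1, -1.2, -1.6]
finger_gap: 0.0133
grip_force: 59.2
```

```bash
python3 - <<'E'
from h import *
tilt('s11')
s=cv2.imread("pics/s11_raw.png")[80:180,200:320]; t=snap("top","t11")[120:240,210:310]
z=lambda i:cv2.resize(i,None,fx=4,fy=4,interpolation=cv2.INTER_CUBIC)
cv2.imwrite("pics/c11.png",cv2.convertScaleAbs(z(s),alpha=1.4))
E
```

```text
area 350 psi 0.1223 tcp [ 0.4768 -0.1956  0.203 ] gap 13.3 gf 59.2 F [ 1.1 -1.2 -1.6] T [-0.03  0.01 -0.04]
slope deg -39.84108448023974
[[249, 82, 166, 209], [251, 75, 161, 204], [253, 68, 152, 196], [255, 60, 147, 200], [257, 53, 138, 208], [259, 46, 133, 216], [261, 38, 133, 224], [263, 31, 137, 232], [265, 23, 146, 236], [267, 16, 155, 240], [269, 9, 163, 215], [271, 2, 172, 215]]
```

View pics/c11.png

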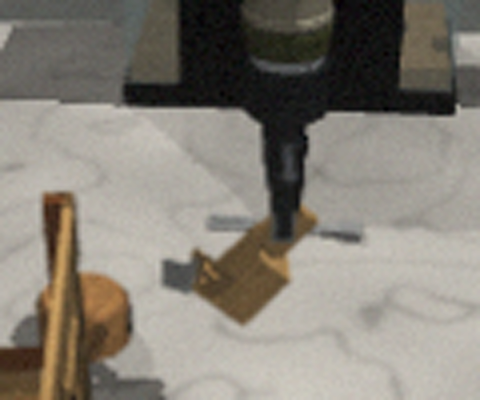

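Call:
{"op": "servo_tool", "data": {
  "increments": [
    {"grip":0.9,"x":-6,"y":32.8,"z":1.5,"roll":0},
    {"grip":0.9,"x":-6,"y":32.8,"z":1.5,"roll":0},
    {"grip":0.9,"x":-6,"y":32.8,"z":1.5,"roll":0},
    {"grip":0.9,"x":-6,"y":32.8,"z":1.5,"roll":0},
    {"grip":0.9,"x":-6,"y":32.8,"z":1.5,"roll":0}
  ]
}}

```text
clock: 12.7
tcp_pos: [0.4824, -0.0261, 0.1874]
orientation: [-0.002, -0.061, 0.998, 0.001]
wrist_force: [1.2, -1.2, -2.3]
finger_gap: 0.0133
grip_force: 59.4
```

Call:
{"op": "servo_tool", "data": {
  "increments": [
    {"grip":0.9,"x":-6,"y":32.8,"z":1.5,"roll":0},
    {"grip":0.9,"x":-6,"y":32.8,"z":1.5,"roll":0},
    {"grip":0.9,"x":0,"y":0,"z":0,"roll":0},
    {"grip":0.9,"x":0,"y":0,"z":0,"roll":0}
  ]
}}

```text
clock: 13.03
tcp_pos: [0.4865, 0.0405, 0.1846]
orientation: [-0.002, -0.063, 0.998, 0.0]
wrist_force: [0.6, 0.6, -2.4]
finger_gap: 0.0134
grip_force: 59.6
```

```bash
python3 - <<'E'
from h import *
tilt('s12')
np.set_printoptions(precision=2,suppress=True)
s=cv2.imread("pics/s12_raw.png")
O=np.array([.629,.0545,0]); y=.1223; ex=np.array([np.cos(y),np.sin(y),0]); ey=np.array([-np.sin(y),np.cos(y),0])
P=[O+ey*b*1e-3+[0,0,z*1e-3] for b in(150,100,50,-150) for z in(75,83,150,168,222,240,300)]
q=proj("side",P); print(q.reshape(4,7,2).tolist())
x0,y0,k=195,95,6
c=cv2.convertScaleAbs(cv2.resize(s[y0:y0+98,x0:x0+130],None,fx=k,fy=k,interpolation=cv2.INTER_CUBIC),alpha=1.5)
for u in q: cv2.circle(c,tuple(int(v) for v in ((u-[x0,y0]+.5)*k)),2,(0,0,255),-1)
cv2.imwrite("pics/c12.png",c)
E
```

```text
area 979 psi 0.1262 tcp [0.4865 0.0405 0.1846] gap 13.4 gf 59.6 F [ 0.6  0.6 -2.4] T [-0.03  0.06  0.03]
[[204, 188, 200, 272], [206, 184, 175, 275], [208, 179, 159, 275], [210, 174, 142, 321], [212, 169, 133, 327], [214, 163, 120, 337], [216, 158, 111, 344], [218, 152, 102, 350], [220, 145, 106, 340], [222, 135, 148, 340], [224, 122, 262, 336], [226, 115, 266, 336], [228, 109, 265, 332], [230, 103, 272, 325]]
[[[219.79229928743672, 240.2057044238427], [219.59531789376996, 238.43247331254457], [217.87398008921326, 222.87425913632188], [217.38868405355893, 218.4674945608605], [215.8705462255703, 204.6232747141315], [215.34278973492206, 199.78955433753964], [213.49982852135594, 182.82365732890264]], [[220.4478257374939, 228.52091276120154], [220.2615009535164, 226.75272159877125], [218.63643715691057, 211.2699107952934], [218.17930265694912, 206.89462600426214], [216.75214331932327, 193.17813216861856], [216.2570336141865, 188.3992483533468], [214.53217943589038, 171.66737987796773]], [[221.06534490584627, 217.60022927417782], [220.88876191959102, 215.84109532275193], [219.35142679791312, 200.46635818614175], [218.91986186385074, 196.1309229497976], [217.57503610950067, 182.56572393546077], [217.1093733851412, 177.84888763618807], [215.49064058504268, 161.37191640608978]], [[223.2092545664567, 180.30572594505765], [223.06431150259223, 178.60892134745836], [221.81001229839217, 163.87198725220466], [221.46032421785668, 159.7462497658663], [220.3773541166679, 146.9205129817394], [220.00470822985525, 142.4900370221416], [218.7185612957817, 127.12956046753956]]]
```

View pics/c12.png

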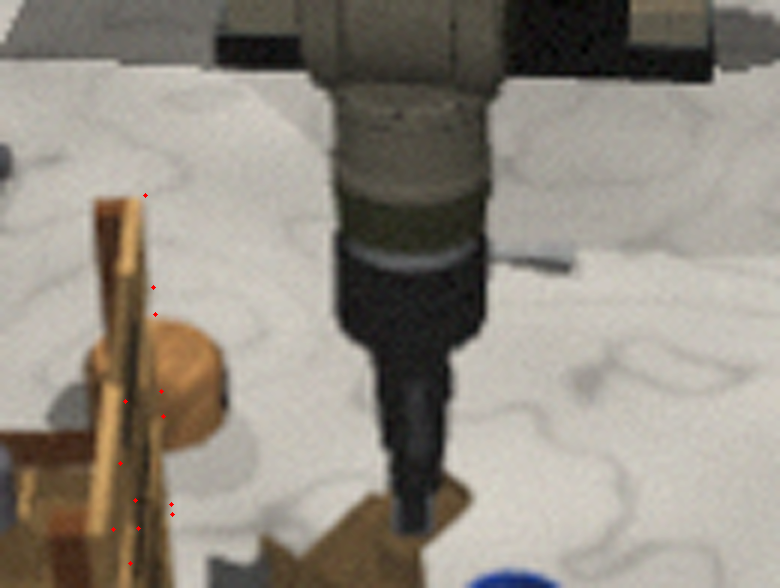

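Call:
{"op": "servo_tool", "data": {
  "increments": [
    {"grip":0.9,"x":-6,"y":-1,"z":-2,"roll":0.1},
    {"grip":0.9,"x":-6,"y":-1,"z":-2,"roll":0},
    {"grip":0.9,"x":-6,"y":-1,"z":-1,"roll":0},
    {"grip":0.9,"x":0,"y":0,"z":0,"roll":0},
    {"grip":0.9,"x":0,"y":0,"z":0,"roll":0}
  ]
}}

```text
clock: 13.5
tcp_pos: [0.5071, 0.0372, 0.1918]
orientation: [0.0, -0.06, 0.998, -0.0]
wrist_force: [-0.3, -0.2, -1.6]
finger_gap: 0.0131
grip_force: 59.6
```

```bash
python3 - <<'E'
from h import *
st=env.get_state(); p=st["tcp_pos"]; q=st["orientation"]; print(p,q,2*np.arctan2(q[2],q[1])-np.pi,st["wrist_force"])
s=snap("side","s13"); 
O=np.array([.631,.0545,0]); y=.1223; ex=np.array([np.cos(y),np.sin(y),0]); ey=np.array([-np.sin(y),np.cos(y),0])
C=lambda a,b,z:O+(ex*a+ey*b)*1e-3+np.array([0,0,z*1e-3])
b0=(p-O)@ey*1e3; a0=(p-O)@ex*1e3; print("tcp caddy",a0,b0)
g=[C(0,b,z) for b in(150,90,40) for z in(150,168,222)]
n=np.array([a0+86,p[2]*1e3-32]); th=np.radians(48)
def L(x,z,b): v=np.array([x,z-62.]); return C(n[0]+v[0]*np.cos(th)+v[1]*np.sin(th),b0+b,n[1]-v[0]*np.sin(th)+v[1]*np.cos(th))
l=[L(0,62,35),L(0,0,35),L(-66,0,35),L(16.5,82.7,22),L(-6,62,35)]
x0,y0,k=195,145,7
c=cv2.convertScaleAbs(cv2.resize(s[y0:y0+85,x0:x0+75],None,fx=k,fy=k,interpolation=cv2.INTER_CUBIC),alpha=1.6)
for A,col in((g,(0,0,255)),(l,(0,255,0))):
    for u in proj("side",A): cv2.circle(c,tuple(int(v) for v in ((u-[x0,y0]+.5)*k-.5)),2,col,-1)
cv2.imwrite("pics/c13.png",c)
E
```

```text
[0.50712658 0.03719767 0.19177776] [ 1.00734019e-04 -5.95390689e-02  9.98225968e-01 -7.56106858e-05] 0.11914860453284071 [-0.3347738  -0.20973767 -1.56760049]
tcp caddy -125.05896818081078 -2.061116504904874
```

View pics/c13.png

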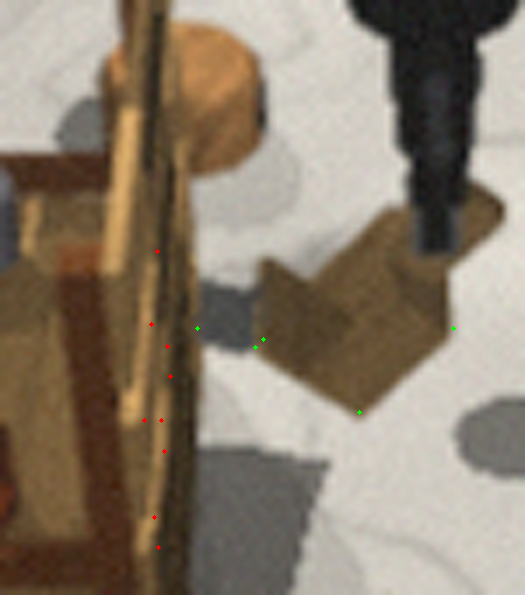

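Call:
{"op": "servo_tool", "data": {
  "increments": [
    {"grip":0.9,"x":-7,"y":0,"z":0,"roll":0},
    {"grip":0.9,"x":-6,"y":0,"z":0,"roll":0},
    {"grip":0.9,"x":-4,"y":0,"z":-1,"roll":0},
    {"grip":0.9,"x":-3,"y":0,"z":-0.7,"roll":0},
    {"grip":0.9,"x":0,"y":0,"z":0,"roll":0}
  ]
}}

```text
clock: 13.97
tcp_pos: [0.5272, 0.0406, 0.1936]
orientation: [0.0, -0.06, 0.998, -0.0]
wrist_force: [0.2, -0.7, -1.8]
finger_gap: 0.0133
grip_force: 59.7
```

Call:
{"op": "servo_tool", "data": {
  "increments": [
    {"grip":0.9,"x":-2.5,"y":0,"z":-1,"roll":0},
    {"grip":0.9,"x":-2.5,"y":0,"z":-1,"roll":0},
    {"grip":0.9,"x":0,"y":0,"z":0,"roll":0}
  ]
}}

```text
clock: 14.22
tcp_pos: [0.5318, 0.0411, 0.1957]
orientation: [0.0, -0.06, 0.998, -0.0]
wrist_force: [0.3, -0.8, -1.0]
finger_gap: 0.0133
grip_force: 59.7
```

Call:
{"op": "servo_tool", "data": {
  "increments": [
    {"grip":0.9,"x":-2,"y":0,"z":-0.9,"roll":0},
    {"grip":0.9,"x":-2,"y":0,"z":-0.9,"roll":0},
    {"grip":0.9,"x":0,"y":0,"z":0,"roll":0}
  ]
}}

```text
clock: 14.47
tcp_pos: [0.5357, 0.0415, 0.1975]
orientation: [0.0, -0.06, 0.998, -0.0]
wrist_force: [1.0, 0.3, -2.1]
finger_gap: 0.0136
grip_force: 59.7
```

Call:
{"op": "servo_tool", "data": {
  "increments": [
    {"grip":0.9,"x":-2,"y":0,"z":-0.6,"roll":0},
    {"grip":0.9,"x":0,"y":0,"z":0,"roll":0}
  ]
}}

```text
clock: 14.63
tcp_pos: [0.5375, 0.0418, 0.198]
orientation: [0.0, -0.06, 0.998, -0.0]
wrist_force: [-0.4, 0.0, -2.7]
finger_gap: 0.013
grip_force: 59.7
```

```bash
python3 - <<'E'
from h import *
st=env.get_state(); print(st["tcp_pos"],st["wrist_force"],st["ft_torque"])
# tab pinch point relative to neck along way (taking pinch-neck measured: at 48 deg (-86,+51) ) 
v=np.array([-86,32+19.]); th=np.radians(48); c,s=np.cos(th),np.sin(th)
b=np.array([v[0]*c-v[1]*s, v[0]*s+v[1]*c]); print("pinch in ledge rel neck",b)
for t,x,z in[(48,-8,16),(44,-7,16),(40,-6,15.2),(36,-5,14.8),(30,-4.5,13.8),(25,-4,13),(20,-3.5,11.8),(14,-3,10.3),(9,-2.5,9),(4,-2,6.8),(0,-1.5,5),(0,0,4)]:
    r=np.radians(t); c,s=np.cos(r),np.sin(r); print(t,(np.array([b[0]*c+b[1]*s,-b[0]*s+b[1]*c])+[x,z]).round(1))
E
```

```text
[0.53754589 0.04177389 0.19797218] [-0.41390247  0.0098831  -2.66581804] [ 0.03533075  0.07901262 -0.01110996]
pinch in ledge rel neck [-95.44561825 -29.78479407]
48 [-94.  67.]
44 [-96.3  60.9]
40 [-98.3  53.7]
36 [-99.7  46.8]
30 [-102.1   35.7]
25 [-103.1   26.3]
20 [-103.4   16.5]
14 [-102.8    4.5]
9 [-101.4   -5.5]
4 [-99.3 -16.3]
0 [-96.9 -24.8]
0 [-95.4 -25.8]
```

Call:
{"op": "servo_tool", "data": {
  "increments": [
    {"grip":0.84,"x":0,"y":0,"z":0,"roll":0},
    {"grip":0.84,"x":1.2,"y":0,"z":3,"roll":0},
    {"grip":0.84,"x":1.1,"y":0,"z":3,"roll":0},
    {"grip":0.84,"x":1,"y":0,"z":3.6,"roll":0},
    {"grip":0.84,"x":1,"y":0,"z":3.6,"roll":0}
  ]
}}

```text
clock: 15.05
tcp_pos: [0.5311, 0.0411, 0.1847]
orientation: [-0.001, -0.06, 0.998, -0.0]
wrist_force: [-7.3, -1.8, 3.8]
finger_gap: 0.0139
grip_force: 18.2
```

```bash
python3 - <<'E'
from h import *
tilt('s14')
E
```

```text
area 1979 psi 0.1205 tcp [0.5311 0.0411 0.1847] gap 13.9 gf 18.2 F [-7.3 -1.8  3.8] T [-0.23  1.22 -0.07]
slope deg -41.16925717840142
[[191, 185, 189, 204], [193, 182, 168, 204], [195, 177, 151, 272], [197, 172, 138, 272], [199, 167, 125, 272], [201, 162, 116, 272], [203, 156, 107, 271], [205, 150, 102, 271], [207, 144, 98, 271], [209, 138, 89, 271], [211, 132, 84, 324], [213, 126, 79, 367], [215, 120, 74, 370], [217, 113, 69, 373], [219, 103, 123, 336], [221, 94, 148, 336], [223, 88, 144, 333], [225, 81, 152, 332], [227, 75, 143, 329], [229, 69, 139, 325], [231, 63, 130, 318], [233, 57, 121, 208], [235, 51, 116, 211], [237, 44, 120, 219], [239, 38, 124, 222], [241, 31, 133, 230], [243, 24, 137, 230], [245, 18, 145, 229], [247, 11, 149, 202], [249, 5, 153, 202]]
```

Call:
{"op": "servo_tool", "data": {
  "increments": [
    {"grip":0.839,"x":1.5,"y":0,"z":0,"roll":0},
    {"grip":0.839,"x":1,"y":0,"z":0,"roll":0},
    {"grip":0.839,"x":0,"y":0,"z":0,"roll":0}
  ]
}}

```text
clock: 15.35
tcp_pos: [0.5303, 0.041, 0.1844]
orientation: [-0.0, -0.06, 0.998, 0.0]
wrist_force: [0.6, 1.0, -1.6]
finger_gap: 0.0138
grip_force: 12.9
```

Call:
{"op": "servo_tool", "data": {
  "increments": [
    {"grip":0.839,"x":0.7,"y":0,"z":3.5,"roll":0},
    {"grip":0.839,"x":0.7,"y":0,"z":3.5,"roll":0},
    {"grip":0.839,"x":0,"y":0,"z":0,"roll":0}
  ]
}}

```text
clock: 15.6
tcp_pos: [0.528, 0.0407, 0.1769]
orientation: [-0.001, -0.06, 0.998, -0.0]
wrist_force: [-4.9, -0.3, 1.5]
finger_gap: 0.0137
grip_force: 12.9
```

Call:
{"op": "servo_tool", "data": {
  "increments": [
    {"grip":0.838,"x":1.5,"y":0,"z":3.7,"roll":0},
    {"grip":0.838,"x":1.3,"y":0,"z":3.7,"roll":0},
    {"grip":0.838,"x":0.8,"y":0,"z":3.7,"roll":0},
    {"grip":0.838,"x":0,"y":0,"z":0,"roll":0}
  ]
}}

```text
clock: 15.93
tcp_pos: [0.5248, 0.0404, 0.1655]
orientation: [-0.001, -0.06, 0.998, 0.0]
wrist_force: [-3.0, -0.7, 0.4]
finger_gap: 0.0141
grip_force: 8.0
```

```bash
python3 - <<'E'
from h import *
tilt('s15')
E
```

```text
area 2016 psi 0.1205 tcp [0.5248 0.0404 0.1655] gap 14.1 gf 8.0 F [-3.  -0.7  0.4] T [-0.18  0.68 -0.  ]
slope deg -21.603655893339262
[[192, 190, 180, 204], [194, 186, 155, 272], [196, 182, 138, 272], [198, 177, 121, 272], [200, 172, 112, 272], [202, 167, 98, 272], [204, 161, 89, 271], [206, 155, 80, 271], [208, 149, 75, 271], [210, 143, 66, 320], [212, 137, 61, 327], [214, 131, 56, 350], [216, 125, 51, 353], [218, 116, 78, 356], [220, 106, 122, 336], [222, 98, 144, 336], [224, 91, 148, 332], [226, 85, 143, 332], [228, 79, 130, 329], [230, 73, 121, 322], [232, 67, 112, 196], [234, 61, 108, 203], [236, 54, 112, 203], [238, 48, 116, 211], [240, 41, 120, 215], [242, 34, 124, 218], [244, 28, 128, 218], [246, 21, 132, 214], [248, 15, 136, 186]]
```

Call:
{"op": "servo_tool", "data": {
  "increments": [
    {"grip":0.87,"x":0.5,"y":0,"z":0,"roll":0},
    {"grip":0.87,"x":0,"y":0,"z":-2,"roll":0},
    {"grip":0.87,"x":0,"y":0,"z":-1.5,"roll":0},
    {"grip":0.87,"x":0,"y":0,"z":0,"roll":0}
  ]
}}

```text
clock: 16.32
tcp_pos: [0.526, 0.0403, 0.1707]
orientation: [0.001, -0.06, 0.998, -0.0]
wrist_force: [1.2, -0.1, -2.0]
finger_gap: 0.0129
grip_force: 58.6
```

Call:
{"op": "servo_tool", "data": {
  "increments": [
    {"grip":0.87,"x":-1.5,"y":0,"z":-0.5,"roll":0},
    {"grip":0.87,"x":-1.5,"y":0,"z":-0.5,"roll":0},
    {"grip":0.87,"x":0,"y":0,"z":0,"roll":0}
  ]
}}

```text
clock: 16.57
tcp_pos: [0.5286, 0.0407, 0.1713]
orientation: [0.0, -0.06, 0.998, -0.0]
wrist_force: [0.4, 0.3, -2.0]
finger_gap: 0.013
grip_force: 58.6
```

Call:
{"op": "servo_tool", "data": {
  "increments": [
    {"grip":0.87,"x":-1.5,"y":0,"z":0,"roll":0},
    {"grip":0.87,"x":-1,"y":0,"z":0,"roll":0},
    {"grip":0.87,"x":0,"y":0,"z":0,"roll":0}
  ]
}}

```text
clock: 16.82
tcp_pos: [0.5307, 0.041, 0.171]
orientation: [0.0, -0.06, 0.998, -0.0]
wrist_force: [-1.2, -0.4, -1.1]
finger_gap: 0.0131
grip_force: 58.6
```

```bash
python3 - <<'E'
from h import *
tilt('s16')
E
```

```text
area 2046 psi 0.1206 tcp [0.5307 0.041  0.171 ] gap 13.1 gf 58.6 F [-1.2 -0.4 -1.1] T [-0.06  0.11 -0.03]
slope deg -17.97912891754564
[[190, 189, 189, 205], [192, 186, 164, 273], [194, 181, 147, 272], [196, 177, 130, 272], [198, 172, 121, 272], [200, 166, 107, 272], [202, 161, 98, 271], [204, 155, 89, 271], [206, 149, 84, 271], [208, 143, 75, 271], [210, 137, 70, 320], [212, 131, 65, 357], [214, 125, 60, 360], [216, 118, 56, 363], [218, 110, 78, 363], [220, 97, 156, 336], [222, 92, 139, 336], [224, 85, 143, 332], [226, 79, 139, 332], [228, 73, 130, 329], [230, 68, 117, 322], [232, 61, 112, 208], [234, 55, 116, 211], [236, 48, 120, 215], [238, 41, 125, 219], [240, 35, 129, 222], [242, 28, 137, 222], [244, 22, 137, 222], [246, 15, 141, 190]]
```

Call:
{"op": "servo_tool", "data": {
  "increments": [
    {"grip":0.839,"x":0,"y":0,"z":0,"roll":0},
    {"grip":0.839,"x":0.5,"y":0,"z":4.5,"roll":0},
    {"grip":0.839,"x":0.5,"y":0,"z":4.5,"roll":0},
    {"grip":0.839,"x":0.5,"y":0,"z":4.5,"roll":0},
    {"grip":0.839,"x":0.5,"y":0,"z":4.5,"roll":0}
  ]
}}

```text
clock: 17.28
tcp_pos: [0.5282, 0.0407, 0.1526]
orientation: [-0.0, -0.06, 0.998, -0.0]
wrist_force: [-2.3, -0.3, 0.1]
finger_gap: 0.0136
grip_force: 11.8
```

```bash
python3 - <<'E'
from h import *
tilt('s17')
E
```

```text
area 2071 psi 0.1205 tcp [0.5282 0.0407 0.1526] gap 13.6 gf 11.8 F [-2.3 -0.3  0.1] T [-0.08  0.14 -0.06]
slope deg 2.5290962651334525
[[191, 191, 168, 204], [193, 188, 143, 204], [195, 183, 125, 272], [197, 179, 108, 272], [199, 173, 99, 272], [201, 168, 85, 272], [203, 163, 76, 271], [205, 157, 66, 271], [207, 151, 61, 271], [209, 145, 52, 271], [211, 138, 47, 324], [213, 132, 47, 340], [215, 126, 37, 343], [217, 119, 32, 347], [219, 106, 123, 336], [221, 97, 148, 336], [223, 92, 135, 336], [225, 86, 130, 332], [227, 80, 117, 329], [229, 74, 104, 325], [231, 67, 108, 318], [233, 61, 112, 200], [235, 54, 112, 203], [237, 47, 116, 207], [239, 41, 120, 207], [241, 34, 120, 210], [243, 28, 124, 206], [245, 21, 128, 202]]
```

Call:
{"op": "servo_tool", "data": {
  "increments": [
    {"grip":0.839,"x":0,"y":0,"z":4.5,"roll":0},
    {"grip":0.839,"x":0,"y":0,"z":4.5,"roll":0},
    {"grip":0.839,"x":0,"y":0,"z":4.5,"roll":0},
    {"grip":0.839,"x":0,"y":0,"z":4.5,"roll":0},
    {"grip":0.839,"x":0,"y":0,"z":3,"roll":0}
  ]
}}

```text
clock: 17.75
tcp_pos: [0.5284, 0.0407, 0.1313]
orientation: [-0.0, -0.06, 0.998, -0.0]
wrist_force: [-1.0, -0.3, -0.4]
finger_gap: 0.0138
grip_force: 11.4
```

```bash
python3 - <<'E'
from h import *
tilt('s18')
E
```

```text
area 2149 psi 0.1206 tcp [0.5284 0.0407 0.1313] gap 13.8 gf 11.4 F [-1.  -0.3 -0.4] T [-0.03  0.07 -0.02]
slope deg 12.70990768157471
[[191, 193, 147, 204], [193, 190, 126, 204], [195, 185, 112, 208], [197, 181, 86, 272], [199, 176, 76, 272], [201, 170, 62, 272], [203, 165, 53, 271], [205, 159, 43, 271], [207, 153, 38, 271], [209, 147, 28, 310], [211, 140, 23, 320], [213, 134, 18, 323], [215, 128, 13, 327], [217, 121, 8, 295], [219, 105, 127, 330], [221, 99, 122, 333], [223, 93, 118, 333], [225, 87, 104, 332], [227, 81, 100, 329], [229, 74, 99, 325], [231, 68, 104, 318], [233, 61, 103, 192], [235, 54, 103, 191], [237, 48, 107, 195], [239, 41, 107, 195], [241, 34, 111, 199], [243, 28, 111, 186], [245, 20, 145, 186]]
```

Call:
{"op": "servo_tool", "data": {
  "increments": [
    {"grip":0.839,"x":-1,"y":0,"z":4,"roll":0},
    {"grip":0.839,"x":-1,"y":0,"z":4,"roll":0},
    {"grip":0.839,"x":-1,"y":0,"z":4,"roll":0},
    {"grip":0.839,"x":-1.5,"y":0,"z":4,"roll":0},
    {"grip":0.839,"x":0,"y":0,"z":0,"roll":0}
  ]
}}

```text
clock: 18.22
tcp_pos: [0.5331, 0.0413, 0.1152]
orientation: [-0.0, -0.06, 0.998, 0.0]
wrist_force: [-0.5, 0.1, -1.4]
finger_gap: 0.0137
grip_force: 11.2
```

Call:
{"op": "servo_tool", "data": {
  "increments": [
    {"grip":0.839,"x":-1,"y":0,"z":3,"roll":0},
    {"grip":0.839,"x":-1,"y":0,"z":3,"roll":0},
    {"grip":0.839,"x":-1,"y":0,"z":3,"roll":0},
    {"grip":0.839,"x":0,"y":0,"z":0,"roll":0}
  ]
}}

```text
clock: 18.55
tcp_pos: [0.536, 0.0416, 0.1065]
orientation: [-0.0, -0.06, 0.998, 0.0]
wrist_force: [-0.4, 0.0, -0.9]
finger_gap: 0.0137
grip_force: 11.2
```

```bash
python3 - <<'E'
from h import *
tilt('s19')
E
```

```text
area 2224 psi 0.1206 tcp [0.536  0.0416 0.1065] gap 13.7 gf 11.2 F [-0.4  0.  -0.9] T [-0.09  0.07  0.02]
slope deg 6.086886159736711
[[189, 194, 135, 201], [191, 188, 130, 204], [193, 183, 117, 204], [195, 182, 68, 208], [197, 178, 49, 261], [199, 173, 34, 272], [201, 167, 24, 272], [203, 161, 14, 271], [205, 155, 9, 271], [207, 149, -1, 271], [209, 142, -6, 271], [211, 136, -11, 303], [213, 129, -17, 306], [215, 123, -22, 309], [217, 116, -22, 299], [219, 97, 131, 312], [221, 94, 87, 316], [223, 87, 91, 315], [225, 80, 91, 315], [227, 74, 91, 315], [229, 67, 90, 315], [231, 60, 95, 315], [233, 54, 94, 180], [235, 47, 94, 179], [237, 41, 94, 179], [239, 34, 94, 179], [241, 26, 128, 166], [243, 20, 128, 166]]
```

Call:
{"op": "servo_tool", "data": {
  "increments": [
    {"grip":0.839,"x":-1,"y":0,"z":2,"roll":0},
    {"grip":0.839,"x":-1,"y":0,"z":2,"roll":0},
    {"grip":0.839,"x":-1,"y":0,"z":2,"roll":0},
    {"grip":0.839,"x":0,"y":0,"z":0,"roll":0}
  ]
}}

```text
clock: 18.93
tcp_pos: [0.5366, 0.0421, 0.1015]
orientation: [-0.002, -0.06, 0.998, -0.0]
wrist_force: [-8.9, -1.1, 9.2]
finger_gap: 0.0136
grip_force: 12.9
```

```bash
python3 - <<'E'
from h import *
tilt('s20')
s=cv2.imread("pics/s20_raw.png"); x0,y0,k=180,140,7
cv2.imwrite("pics/c20.png",cv2.convertScaleAbs(cv2.resize(s[y0:y0+85,x0:x0+85],None,fx=k,fy=k,interpolation=cv2.INTER_CUBIC),alpha=1.6))
E
```

```text
area 2223 psi 0.1204 tcp [0.5366 0.0421 0.1015] gap 13.6 gf 12.9 F [-8.9 -1.1  9.2] T [ 0.    1.74 -0.18]
slope deg -2.2453476164234987
[[189, 193, 135, 197], [191, 187, 131, 205], [193, 187, 77, 204], [195, 180, 82, 208], [197, 178, 44, 258], [199, 173, 30, 268], [201, 167, 20, 272], [203, 161, 10, 272], [205, 155, 5, 271], [207, 149, -6, 271], [209, 142, -11, 271], [211, 135, -11, 299], [213, 129, -21, 303], [215, 123, -27, 306], [217, 116, -27, 299], [219, 96, 131, 309], [221, 93, 87, 312], [223, 86, 92, 312], [225, 80, 91, 312], [227, 73, 91, 312], [229, 66, 91, 312], [231, 60, 91, 311], [233, 53, 90, 180], [235, 47, 90, 180], [237, 40, 90, 179], [239, 33, 89, 179], [241, 26, 124, 162], [243, 19, 124, 162]]
```

View pics/c20.png

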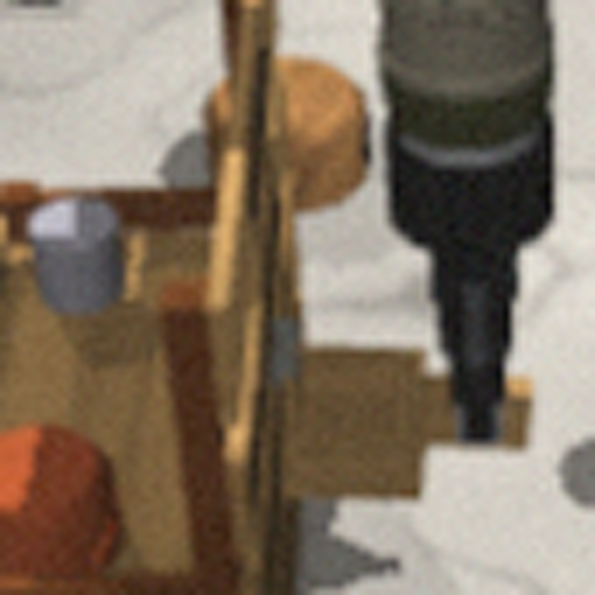

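Call:
{"op": "servo_tool", "data": {
  "increments": [
    {"grip":0.839,"x":1,"y":0,"z":-1.5,"roll":0},
    {"grip":0.839,"x":0.5,"y":0,"z":-1.5,"roll":0},
    {"grip":0.8,"x":0,"y":0,"z":0,"roll":0},
    {"grip":0.7,"x":0,"y":0,"z":0,"roll":0},
    {"grip":0.6,"x":0,"y":0,"z":0,"roll":0}
  ]
}}

```text
clock: 19.4
tcp_pos: [0.5381, 0.0418, 0.1043]
orientation: [0.001, -0.06, 0.998, -0.0]
wrist_force: [0.0, -0.6, -0.3]
finger_gap: 0.0341
grip_force: 0.0
```

Call:
{"op": "servo_tool", "data": {
  "increments": [
    {"grip":0.6,"x":0,"y":0,"z":0,"roll":0},
    {"grip":0.5,"x":0,"y":0,"z":0,"roll":0},
    {"grip":0.5,"x":0,"y":0,"z":0,"roll":0},
    {"grip":0.5,"x":0,"y":0,"z":0,"roll":0}
  ]
}}

```text
clock: 19.73
tcp_pos: [0.5374, 0.0418, 0.104]
orientation: [0.0, -0.06, 0.998, -0.0]
wrist_force: [-0.3, -0.4, 0.4]
finger_gap: 0.043
grip_force: 0.0
```

```bash
python3 - <<'E'
from h import *
tilt('s21')
E
```

```text
area 2238 psi 0.1206 tcp [0.5374 0.0418 0.104 ] gap 43.0 gf 0.0 F [-0.3 -0.4  0.4] T [0.04 0.03 0.01]
slope deg -2.2550332569917604
[[189, 192, 135, 201], [191, 186, 130, 204], [193, 181, 117, 204], [195, 178, 90, 208], [197, 176, 49, 257], [199, 171, 34, 272], [201, 165, 24, 272], [203, 160, 14, 271], [205, 153, 9, 271], [207, 147, -1, 271], [209, 141, -6, 267], [211, 134, -11, 303], [213, 128, -17, 306], [215, 121, -22, 309], [217, 114, -22, 299], [219, 106, -8, 312], [221, 92, 87, 316], [223, 85, 91, 315], [225, 79, 91, 315], [227, 72, 91, 315], [229, 66, 90, 315], [231, 59, 90, 315], [233, 52, 90, 180], [235, 46, 90, 179], [237, 39, 89, 179], [239, 33, 89, 179], [241, 25, 124, 162], [243, 18, 124, 162]]
```

Call:
{"op": "servo_tool", "data": {
  "increments": [
    {"grip":0.5,"x":1,"y":0,"z":-15,"roll":0},
    {"grip":0.5,"x":2,"y":0,"z":-30,"roll":0},
    {"grip":0.5,"x":10,"y":0,"z":-35,"roll":0},
    {"grip":0.5,"x":10,"y":0,"z":-35,"roll":0},
    {"grip":0.5,"x":10,"y":0,"z":-20,"roll":0}
  ]
}}

```text
clock: 20.2
tcp_pos: [0.5054, 0.0377, 0.2428]
orientation: [0.002, -0.06, 0.998, -0.0]
wrist_force: [-0.4, 0.0, 0.9]
finger_gap: 0.0423
grip_force: 0.0
```

Call:
{"op": "servo_tool", "data": {
  "increments": [
    {"grip":0.5,"x":0,"y":0,"z":0,"roll":0},
    {"grip":0.5,"x":0,"y":0,"z":0,"roll":0},
    {"grip":0.5,"x":0,"y":0,"z":0,"roll":0},
    {"grip":0.5,"x":0,"y":0,"z":0,"roll":0},
    {"grip":0.5,"x":0,"y":0,"z":0,"roll":0}
  ]
}}

```text
clock: 20.62
tcp_pos: [0.5041, 0.0379, 0.2375]
orientation: [-0.001, -0.06, 0.998, 0.0]
wrist_force: [0.2, 1.0, -0.1]
finger_gap: 0.0429
grip_force: 0.0
```

```bash
python3 - <<'E'
from h import *
t=snap("top","t22"); s=snap("side","s22")
g=lambda im,x,y,w,h,k:cv2.resize(im[y:y+h,x:x+w],None,fx=k,fy=k,interpolation=cv2.INTER_CUBIC)
cv2.imwrite("pics/c22.png",cv2.convertScaleAbs(np.hstack([g(t,150,100,130,120,3),g(s,180,150,80,72,5)]),alpha=1.5)); print(env.get_state()["tcp_pos"])
E
```

```text
[0.5042551  0.03790243 0.23780902]
```

View pics/c22.png

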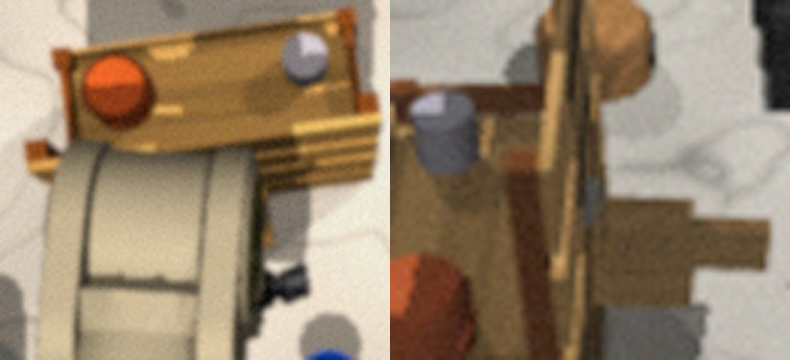

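The final view shows the ledge hanging free. Its back is against the slats at about x 600 in the right panel, the hook sits in the gap at (590, 200), the front is only slightly low, and the gripper is clear. I am handing in.

```bash
python3 -c "
from workcell import env
print(env.hand_in())"
```

```text
the job is handed in; nothing more can be done
None
```

The ledge hangs level in the lower wide gap, roughly mid-width, with its back against the slats. It is released, the gripper is clear, and I handed the job in at about 21 s; hand-in returned no verdict.

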